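# Set and lock the paper trimmer's sliding gauge

### The job

With the fingertips only, push the trimmer's black paper gauge along its rail until it clicks into the notch at the red tab, then press the orange lock button on top of the gauge all the way down. Do not pinch the gauge or lift anything, and leave the note pad and eraser on the board and the pot of hand cream beside it where they are.

Things in the scene. Friction and masses are not known exactly. Their poses are not given: they have to be found in the camera images.
- trimmer: Paper trimmer fixed on the table: grey board 225 x 400 x 12 mm (x -50 to +175, y -220 to +180 in its frame), shut blue cutter arm (fixed, 49 mm high) along its right edge at y = -212. Origin on the table under the middle of the gauge rail; y runs along the rail, to the left seen from the robot, x away from the robot over the board, z up.
- rail_middle (a point): Middle of the top of the aluminium gauge rail, 30 mm above the table, straight above the trimmer's origin. Rail 252 mm long, 32 mm wide, end stops 34 mm high at y = +-123 mm. Four notches 11 mm wide cut across the rail at y = -80, -40, +40 and +80 mm in the trimmer's frame.
- gauge (a joint): Gauge position along the rail (m, in the trimmer's +y), 0 at the rail's middle, range +-0.095; starts near the middle, between notches. Slides with about 1 N friction; a sprung ball snaps into a notch from about 5 mm either side, centres the gauge there (the push falls to nothing) and lets go at a push of about 5 to 8 N, so notches on the way can be pushed through.
- gauge_pointer (a point): Tip of the white pointer line on the front (robot side) of the gauge, 34 mm above the table, 32 mm in front of the rail's middle line. In a notch it lies over the middle of that notch's tab. The gauge's flat left and right faces, which are pushed, lie 18 mm either side of it along the rail.
- gauge_left: Left (+y) half of the gauge, fixed to it; axes as the trimmer's, origin on the table under the gauge. The whole gauge is a black block centred on the rail, 44 mm across it, 36 mm along it, 32 to 64 mm above the table; behind it a thin aluminium stop plate (6 mm thick, 14 to 40 mm above the table) reaches over the board to x = 128 mm.
- gauge_right: Right (-y) half of the gauge block and stop plate, fixed to the gauge; same origin as gauge_left.
- lock_top (a point): Middle of the top of the orange lock button, a round cap 26 mm across in the middle of the gauge's top; up, its top is 76 mm above the table, down 69 mm (5 mm proud of the block).
- lock (a joint): Lock button: 0 up (as it starts), 0.007 m fully down. It takes about 3 to 4 N to push and stays where it is left. Its pin goes down only when the gauge sits in a notch (within about 2 mm); elsewhere the rail blocks it about 2 mm down.
- red_tab: Red plastic tab, 24 mm across the rail's direction x 12 mm wide, 4 mm thick with a 12 mm high heel at the rail, fixed on the board in front of the rail at one of the notches, the wanted one. Origin on the board (12 mm above the table) in line with the notch's middle, 32 mm in front of the rail's middle line. Which tab stands at which notch varies.
- yellow_tab: Yellow tab of the same form at another notch.
- green_tab: Green tab of the same form at another notch.
- white_tab: White tab of the same form at another notch.
- note_pad: Yellow block of note paper, 75 x 74 x 10 mm, loose on the right part of the board; origin under its centre. To be left alone.
- eraser: White eraser in a blue sleeve, 20 x 46 x 12 mm, loose on the left part of the board; origin under its centre. To be left alone.
- cream_pot: White pot of hand cream with a blue band, 69 mm across, 41 mm high, loose on the table left of the trimmer; origin under its centre. To be left alone.

How it is judged:
By the outcome, as a careful person would: the job done as asked, in the order asked, and still so for the second after the job is handed in, with the robot touching nothing.
It also fails if it takes over 45 s, if anything falls off the work surface, if the arm or the gripper's body presses on something with over 40 N, if the wrist force passes 120 N, or if a joint passes its speed limit or range.

### The arm

A 7-joint arm with a two-finger parallel gripper is mounted at the origin on a cart in front of the work surface, level with it; the furniture and walls round the work are solid. World frame = base frame: x ahead of the robot, y to its left, z up, the work surface at z = 0. Lengths are in mm, angles in rad, forces in N, time in s.
With the tool pointing down it reaches from about 425 to 1025 mm from the base axis. Payload 9.4 kg.
Tool frame: the origin (TCP) lies on the centre line of the jaws, within the pads' length; the fingertips stand 11 mm ahead of it and the grasp point (between the pads) lies 8 mm behind it (env.tip_reach is the distance from the TCP to the fingertips, in mm); z points along the fingers, y is the line along which they close (so a half turn about z gives the same grasp; the last joint's range is limited). The gripper opens to 85 mm and grips with 20 to 120 N. Pads are 22 mm wide; open, the fingers measure 114 mm over their backs; the gripper's body (76 mm by 85 mm) begins 54 mm behind the grasp point. The pads swing forward as they close: fully open they stand 13 mm farther back than shut.
Start: joints at [1.124, 0.599, -0.003, 1.599, 0.002, 0.943, -0.08], TCP at [262.027, -675.993, 242.275] pointing down, gripper open.
Joint ranges: [-2.57, 2.57], [-0.35, 1.97], [-1.29, 1.29], [0.11, 2.56], [-1.05, 4.19], [0.11, 1.86], [-2.63, 2.63]. Speed limits (rad/s): [2.22, 2.22, 3.01, 3.01, 3.14, 3.14, 3.14].

### API

Orientations are given as a unit quaternion [w, x, y, z].
In Python, from plant import env gives the robot as it stands.
- The arm moves only by the shell command python3 -m crank 'ROWS' [FORCE]. ROWS is JSON, a list of rows, each an object of numbers: "ax", "ay", "az": the turn, a rotation vector about the tool's x, y, z in degrees; "x", "y", "z": the shift along the tool's x, y, z in m; "gripper": the opening, from -1 (shut) to 1 (fully open). A call has 1 to 10 rows; each row shifts and turns the commanded pose from where the row before left it, along the tool's axes as they then stand; what a row does not reach is not made up. A row lasts 1/8 s, in which the tool goes at most 62.5 mm and 10.7 degrees, less where a joint would pass 70% of its speed; a pose out of reach is approached as far as the arm can. A call with a gripper value outside its range is refused whole. The fingers move at their own pace and stop on an object; FORCE is the grip in N (left out, the last holds). Time passes only in rows, so rows that do not move let the fingers close. It gives the time, the measured TCP pose, the force, the opening and the grip force at its end, in the units of the state.
- env.sense(): the state, without advancing time (a new reading comes with each control period).
- env.read_camera(name): name is "side" or "top"; returns a dict with "frame" (480x640x3 uint8, blue, green, red), "fov_y" (degrees; the focal length in pixels is half the picture's height over the tangent of half this angle, whatever the lens; pixels are square), "cx", "cy" (the principal point, pixels), "dist" ([k1, k2, p1, p2, k3] as OpenCV has them; the pictures are not rectified), "rvec" (rotation vector, rad) and "tvec" (3), from world to camera coordinates, as OpenCV has them. Camera axes: x right, y down, z forward; pixel columns grow to the right and rows downward; lengths in mm; the calibration is good to about 2 mm. A picture is of the moment at which its call begins. There is no depth.
- env.job_done(): hands the job in; it is judged then, once.
Trained networks look in a picture, given as the dict that the camera call returned (one of the last four; its "shot" number tells which), for a name from the list of things; names that differ only in an ending like _2 or _b are one class to them, and where a whole thing is asked for, a point or a joint stands for the part that bears it (a point fixed in the world has none). Each returns a list of dicts, best first, with "confidence" (0 to 1); they miss things now and then, are a little off and sometimes report something else, mostly with a low value. They report only what shows in the picture. A call takes as long as a camera call.
- env.look_for(label, picture): "point" ([x, y, z] in mm, in world coordinates, good to about 4 mm: the middle of the surface that is visible of it).
- env.landmark_of(label, picture): "point" ([x, y, z] in mm, in world coordinates, good to about 4 mm: a listed point, or the origin of a listed thing).
The state is a dict: "time_s": time; "joints": joint angles; "qvel": joint speeds; "joint_torque": joint torques, N m; "tcp_pos": TCP position; "orientation": TCP orientation; "ft_force": force on the tool from outside, world axes, zero at the start; "wrist_torque": the same for the moment, N m; "gripper_width": finger opening in mm; "grasp_force": force on a finger pad.
Only numpy, scipy, OpenCV 4.12 (cv2) and the standard library are available. Lean on these libraries where they do the work, as an engineer would, in place of code of your own. Each camera call takes 0.05 s, during which the arm holds its last target. There are 200 camera calls.

## Working session

There is one attempt and no reset: what is moved stays moved. The work goes in short steps, Python scripts to look and compute and a shell command to move; the robot and the scene stay as the last step left them, time stands still between calls to the robot, and variables do not carry over. Pictures are saved under pics/ and viewed, at most 10 in all, crops included, and the job is handed in when it is done.

```bash
mkdir -p pics; cat > h.py <<'E'
from plant import env
import cv2, numpy as np
def K(p):
    f=240/np.tan(np.radians(p["fov_y"])/2); return np.array([[f,0,p["cx"]],[0,f,p["cy"]],[0,0,1.]])
def proj(p,X): return cv2.projectPoints(np.float64(X).reshape(-1,1,3),np.float64(p["rvec"]),np.float64(p["tvec"]),K(p),np.float64(p["dist"]))[0].reshape(-1,2)
def ray(p,uv):
    n=cv2.undistortPoints(np.float64([[uv]]),K(p),np.float64(p["dist"]))[0,0]
    R=cv2.Rodrigues(np.float64(p["rvec"]))[0]; return -R.T@np.float64(p["tvec"]).ravel(), R.T@np.array([*n,1])
def atz(p,uv,z):
    c,d=ray(p,uv); return c+d*(z-c[2])/d[2]
def tri(p,u,q,v):
    c,d=ray(p,u);e,g=ray(q,v); s=np.linalg.lstsq(np.c_[d,-g],e-c,rcond=None)[0]
    a,b=c+s[0]*d,e+s[1]*g; return (a+b)/2,np.linalg.norm(a-b)
E
python3 - <<'E'
from h import *
np.set_printoptions(precision=1,suppress=True)
P={}
for n in("top","side"):
    p=P[n]=env.read_camera(n); cv2.imwrite(f"pics/{n}0.png",p["frame"])
    for l in["trimmer","rail_middle","gauge_pointer","gauge_left","lock_top","red_tab","yellow_tab","green_tab","white_tab","note_pad","eraser","cream_pot"]:
        r=env.landmark_of(l,p)[:2]; print(n,l,[(np.array(i["point"]),round(i["confidence"],2),proj(p,i["point"])[0]) for i in r])
s=env.sense();print(s["tcp_pos"],s["orientation"],s["time_s"],env.tip_reach,s["gripper_width"])
E
```

```text
top trimmer [(array([ 503.5, -139. ,    3.5]), 0.91, array([373.1, 270.2]))]
top rail_middle [(array([ 510.6, -131.9,   31.1]), 0.95, array([371.1, 265.9]))]
top gauge_pointer [(array([ 475.4, -133.9,   36.7]), 0.92, array([372.2, 284.6]))]
top gauge_left [(array([ 505. , -137.1,   -3.3]), 0.85, array([371.7, 269.5])), (array([ 588.1, -294.1,   13.4]), 0.2, array([454.2, 228. ]))]
top lock_top [(array([ 504.1, -137.9,   79. ]), 0.45, array([377.3, 268.6])), (array([578.7,   6.1,  11.1]), 0.3, array([298.9, 229.4]))]
top red_tab [(array([ 507.1, -136.1,   74.4]), 0.7, array([376.1, 267. ])), (array([479.9, -93.9,  17.2]), 0.57, array([350.2, 281.9]))]
top yellow_tab [(array([ 468.3, -213.4,    9.4]), 0.63, array([411.7, 289.2]))]
top green_tab [(array([ 467.2, -173.9,   13.1]), 0.4, array([391.6, 289.4]))]
top white_tab [(array([479.9, -51.6,  12.8]), 0.56, array([327.9, 281.4]))]
top note_pad [(array([ 587.6, -292.9,   12.4]), 0.93, array([453.4, 228.2])), (array([478. , -94.1,  13.2]), 0.5, array([350.1, 282.9]))]
top eraser [(array([578.9,   1.7,  13.7]), 0.62, array([301.2, 229.2]
[... 714 characters left out ...]
. ]), 0.49, array([347.5, 263.8]))]
side yellow_tab [(array([ 465.6, -212.5,   15.1]), 0.54, array([373.3, 235.6]))]
side green_tab [(array([ 469.5, -171.1,    9.2]), 0.53, array([365. , 247.3])), (array([ 504.9, -136. ,   76.3]), 0.36, array([345.4, 225.5]))]
side white_tab [(array([479.3, -54.1,  10.8]), 0.58, array([340., 277.]))]
side note_pad [(array([ 588.5, -295.5,   12.8]), 0.9, array([336.8, 206. ])), (array([ 507.4, -130.1,    0.4]), 0.63, array([341.3, 256.1]))]
side eraser [(array([578.1,   6.1,  13.4]), 0.72, array([281.3, 279.4]))]
side cream_pot [(array([435.9, 266.4,   1.3]), 0.71, array([281.6, 421.3]))]
[ 262.  -676.   242.2] [-0.   1.   0.2 -0. ] 1.3 11.0 85.19745298609487
```

```bash
python3 - <<'E'
import cv2,numpy as np
a=cv2.imread("pics/top0.png")[200:330,280:480]; b=cv2.imread("pics/side0.png")[180:320,260:440]
a=cv2.resize(a,(800,520),interpolation=2)
cv2.imwrite("pics/a.png",a);cv2.imwrite("pics/b.png",cv2.resize(b,(720,560),interpolation=2))
E
```

```text
(no output)
```

View pics/a.png

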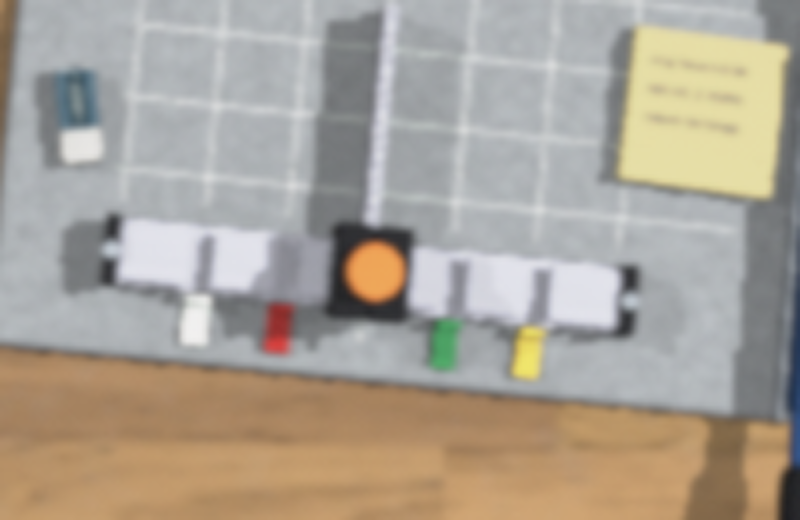

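View pics/b.png

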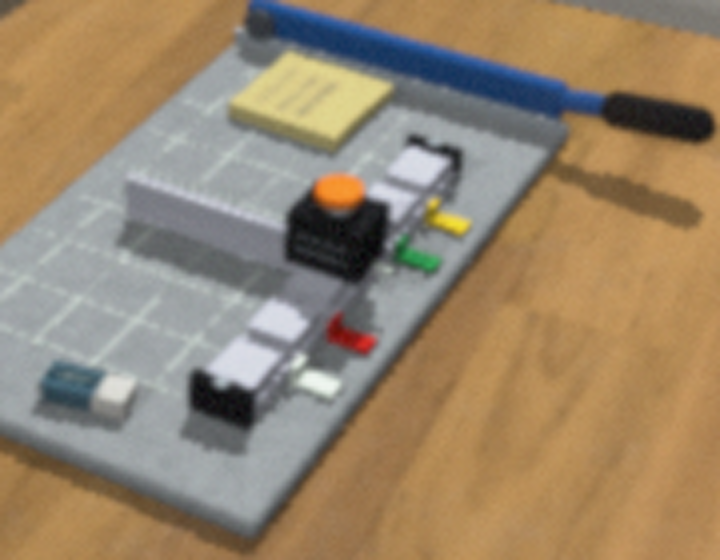

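View pics/top0.png

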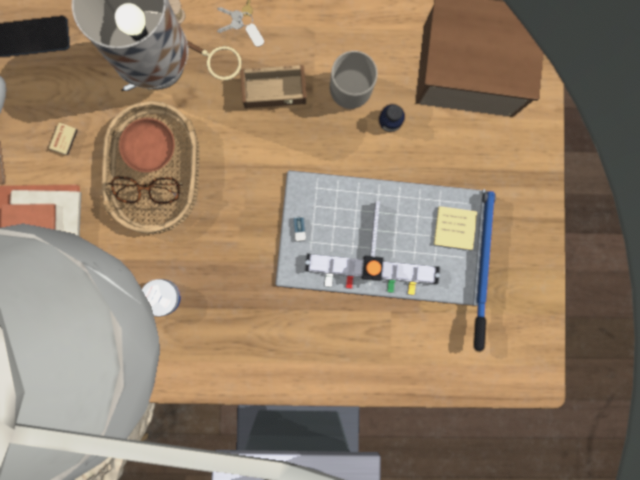

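```bash
cat > fit.py <<'E'
from h import *
from scipy.optimize import least_squares
np.set_printoptions(precision=2,suppress=True)
L={"trimmer":(0,0,0),"rail_middle":(0,0,30),"yellow_tab":(-32,-80,12),"green_tab":(-32,-40,12),"red_tab":(-32,40,12),"white_tab":(-32,80,12)}
D=[]
for k in range(3):
  for n in("top","side"):
    p=env.read_camera(n)
    for l,m in L.items():
        r=[i for i in env.landmark_of(l,p) if i["point"][2]<45]
        if r: D.append((m,r[0]["point"]))
M=np.array([d[0] for d in D],float);W=np.array([d[1] for d in D])
def f(q):
    c,s=np.cos(q[2]),np.sin(q[2]); return np.r_[q[0]+c*M[:,0]-s*M[:,1]-W[:,0],q[1]+s*M[:,0]+c*M[:,1]-W[:,1]]
o=least_squares(f,[507,-135,-.08],loss="soft_l1",f_scale=4)
print(o.x,np.degrees(o.x[2]),"rms",np.sqrt(np.median(o.fun**2)),"z",np.median(W[:,2]-M[:,2]))
# gauge pixel check
p=env.read_camera("top")
a,b=[atz(p,(280+u/4,200+v/4),34) for u,v in((112,248),(628,300))]
d=a-b; print("rail ends",a,b,np.linalg.norm(d),np.degrees(np.arctan2(-d[0],d[1])),(a+b)/2)
hsv=cv2.cvtColor(p["frame"],cv2.COLOR_BGR2HSV)[220:310,340:400]
m=cv2.inRange(hsv,(5,150,150),(18,255,255)); y,x=np.nonzero(m); g=atz(p,(x.mean()+340,y.mean()+220),76);print("button",len(x),g)
E
python3 fit.py; python3 - <<'E'
from h import *
from scipy.spatial.transform import Rotation as R
s=env.sense();q=s["orientation"];print(R.from_quat([*q[1:],q[0]]).as_matrix().round(3),s["tcp_pos"])
E
```

```text
[ 506.51 -136.12   -0.1 ] -5.582210746713699 rms 1.60005773961936 z 0.3000000000000007
rail ends [515.36 -12.58  34.  ] [ 495.92 -256.78   34.  ] 244.9757065740806 -4.550919109017501 [ 505.64 -134.68   34.  ]
button 165 [ 506.19 -131.22   76.  ]
[[ 0.932  0.361 -0.   ]
 [ 0.361 -0.932 -0.   ]
 [-0.    -0.    -1.   ]] [ 262.05332179 -675.994778    242.25745972]
```

```bash
python3 -m crank '[{"az":10,"gripper":-1},{"az":10},{"az":6.2}]' 20; python3 -m crank '[{"x":0.0196,"y":-0.05},{"x":0.0196,"y":-0.05},{"x":0.0196,"y":-0.05},{"x":0.0196,"y":-0.05},{"x":0.0196,"y":-0.05},{"x":0.0196,"y":-0.05},{"x":0.0196,"y":-0.05},{"x":0.0196,"y":-0.05},{"x":0.0196,"y":-0.05},{"x":0.0196,"y":-0.05}]'
```

```text
invalid input at $[0]: expected keys ax, ay, az, x, y, z, gripper
invalid input at $[0]: expected keys ax, ay, az, x, y, z, gripper
```

```bash
python3 -m crank '[{"ax":0,"ay":0,"az":10,"x":0,"y":0,"z":0,"gripper":-1},{"ax":0,"ay":0,"az":10,"x":0,"y":0,"z":0,"gripper":-1},{"ax":0,"ay":0,"az":6.2,"x":0,"y":0,"z":0,"gripper":-1}]' 20; python3 -m crank '[{"ax":0,"ay":0,"az":0,"x":0.0196,"y":-0.05,"z":0,"gripper":-1},{"ax":0,"ay":0,"az":0,"x":0.0196,"y":-0.05,"z":0,"gripper":-1},{"ax":0,"ay":0,"az":0,"x":0.0196,"y":-0.05,"z":0,"gripper":-1},{"ax":0,"ay":0,"az":0,"x":0.0196,"y":-0.05,"z":0,"gripper":-1},{"ax":0,"ay":0,"az":0,"x":0.0196,"y":-0.05,"z":0,"gripper":-1},{"ax":0,"ay":0,"az":0,"x":0.0196,"y":-0.05,"z":0,"gripper":-1},{"ax":0,"ay":0,"az":0,"x":0.0196,"y":-0.05,"z":0,"gripper":-1},{"ax":0,"ay":0,"az":0,"x":0.0196,"y":-0.05,"z":0,"gripper":-1},{"ax":0,"ay":0,"az":0,"x":0.0196,"y":-0.05,"z":0,"gripper":-1},{"ax":0,"ay":0,"az":0,"x":0.0196,"y":-0.05,"z":0,"gripper":-1}]'
```

```text
time_s: 3.82
tcp_pos: [262.1, -676.0, 242.3]
orientation: [0.0, 0.999, -0.046, -0.0]
ft_force: [-0.2, 0.4, -0.0]
gripper_width: 32.1
grasp_force: 0.0
time_s: 5.08
tcp_pos: [501.7, -193.4, 242.6]
orientation: [0.0, 0.999, -0.044, 0.0]
ft_force: [0.6, -0.1, -0.1]
gripper_width: 0.2
grasp_force: 0.0
```

```bash
python3 -m crank '[{"ax":0,"ay":0,"az":0,"x":0,"y":0,"z":0.05,"gripper":-1},{"ax":0,"ay":0,"az":0,"x":0,"y":0,"z":0.05,"gripper":-1},{"ax":0,"ay":0,"az":0,"x":0,"y":0,"z":0.05,"gripper":-1},{"ax":0,"ay":0,"az":0,"x":0,"y":0,"z":0.02,"gripper":-1},{"ax":0,"ay":0,"az":0,"x":0,"y":0,"z":0.0,"gripper":-1}]'; python3 - <<'E'
from h import *
p=env.read_camera("side");q=env.read_camera("top")
cv2.imwrite("pics/c.png",np.vstack([cv2.resize(p["frame"][140:290,260:460],(800,600),interpolation=2)]))
s=env.sense();print(s["tcp_pos"],[proj(p,np.array(s["tcp_pos"])-[0,0,11])])
E
```

```text
time_s: 5.7
tcp_pos: [500.3, -194.8, 70.9]
orientation: [-0.0, 0.999, -0.044, -0.001]
ft_force: [-0.3, -0.5, 0.3]
gripper_width: -0.5
grasp_force: 0.0
[ 501.30017513 -195.23320622   72.85341995] [array([[356.95507364, 217.74945318]])]
```

View pics/c.png

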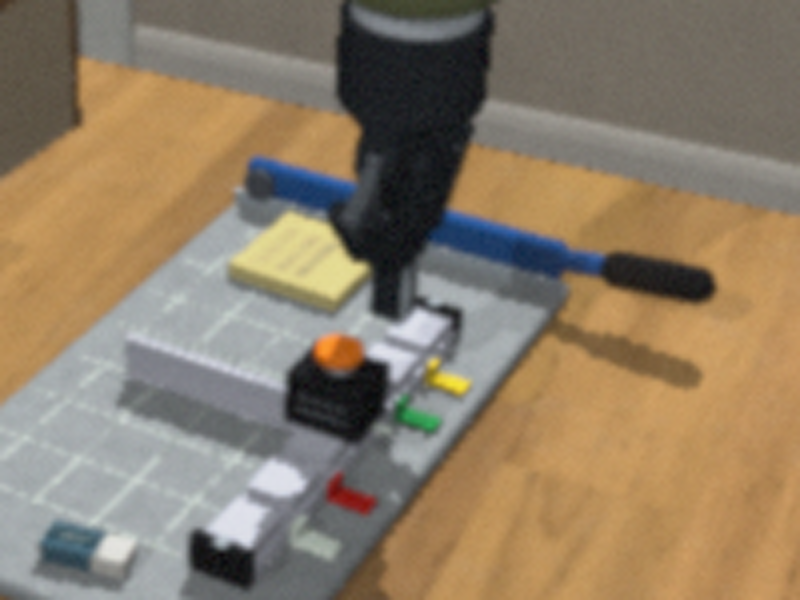

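```bash
python3 -m crank '[{"ax":0,"ay":0,"az":0,"x":0.003,"y":0,"z":0.014,"gripper":-1},{"ax":0,"ay":0,"az":0,"x":0.002,"y":0,"z":0,"gripper":-1},{"ax":0,"ay":0,"az":0,"x":0,"y":-0.007,"z":0,"gripper":-1},{"ax":0,"ay":0,"az":0,"x":0,"y":-0.007,"z":0,"gripper":-1},{"ax":0,"ay":0,"az":0,"x":0,"y":-0.005,"z":0,"gripper":-1},{"ax":0,"ay":0,"az":0,"x":0,"y":0,"z":0,"gripper":-1}]'; python3 -m crank '[{"ax":0,"ay":0,"az":0,"x":0,"y":-0.005,"z":0,"gripper":-1},{"ax":0,"ay":0,"az":0,"x":0,"y":-0.005,"z":0,"gripper":-1}]';python3 -m crank '[{"ax":0,"ay":0,"az":0,"x":0,"y":-0.005,"z":0,"gripper":-1},{"ax":0,"ay":0,"az":0,"x":0,"y":-0.005,"z":0,"gripper":-1}]'
```

```text
time_s: 6.55
tcp_pos: [507.7, -175.8, 58.4]
orientation: [-0.0, 0.999, -0.043, 0.0]
ft_force: [-0.7, -0.1, -0.0]
gripper_width: 0.0
grasp_force: 0.0
time_s: 6.8
tcp_pos: [508.5, -166.4, 58.3]
orientation: [0.0, 0.999, -0.044, -0.0]
ft_force: [-0.6, 0.1, -0.6]
gripper_width: 0.2
grasp_force: 0.0
time_s: 7.05
tcp_pos: [509.2, -157.1, 58.3]
orientation: [0.0, 0.999, -0.044, -0.0]
ft_force: [-1.1, -4.0, -0.3]
gripper_width: 0.4
grasp_force: 2.3
```

```bash
cat > g.py <<'E'
from h import *
np.set_printoptions(precision=1,suppress=True)
t=np.radians(-5);e=np.array([-np.sin(t),np.cos(t)]);O=np.array([506,-135.5])
for n in("top","side"):
    p=env.read_camera(n)
    for l in("gauge_pointer","lock_top","gauge_left","red_tab","rail_middle"):
        r=env.landmark_of(l,p)
        if r: w=np.array(r[0]["point"]); print(n,l,w,round(r[0]["confidence"],2),"s",(w[:2]-O)@e)
    hsv=cv2.cvtColor(p["frame"],cv2.COLOR_BGR2HSV)
    m=cv2.inRange(hsv,(5,170,170),(16,255,255)); k,_,st,c=cv2.connectedComponentsWithStats(m)
    q=proj(p,[506,-115,76])[0]
    for i in range(1,k):
        if st[i,4]>40 and np.linalg.norm(c[i]-q)<60: w=atz(p,c[i],75);print(n,"orange",st[i,4],c[i],w,(w[:2]-O)@e)
    cv2.imwrite(f"pics/last_{n}.png",p["frame"])
s=env.sense();w=s["tcp_pos"];print(w,"s",(w[:2]-O)@e,s["ft_force"])
E
python3 -m crank '[{"ax":0,"ay":0,"az":0,"x":0,"y":-0.004,"z":0,"gripper":-1},{"ax":0,"ay":0,"az":0,"x":0,"y":-0.004,"z":0,"gripper":-1},{"ax":0,"ay":0,"az":0,"x":0,"y":-0.004,"z":0,"gripper":-1},{"ax":0,"ay":0,"az":0,"x":0,"y":-0.004,"z":0,"gripper":-1},{"ax":0,"ay":0,"az":0,"x":0,"y":-0.004,"z":0,"gripper":-1},{"ax":0,"ay":0,"az":0,"x":0,"y":0,"z":0,"gripper":-1}]'; python3 g.py
```

```text
time_s: 7.8
tcp_pos: [511.4, -135.6, 58.3]
orientation: [-0.0, 0.999, -0.043, 0.0]
ft_force: [-0.6, -1.2, -0.0]
gripper_width: 0.2
grasp_force: 0.0
top gauge_pointer [ 475.7 -105.9   38.2] 0.77 s 26.846544058261617
top lock_top [ 507.9 -107.7   76.7] 0.42 s 27.85980851817107
top gauge_left [ 509.1 -106.    79.1] 0.65 s 29.657926396224237
top red_tab [479.4 -92.9  12.6] 0.62 s 40.119551381620646
top rail_middle [ 507.9 -132.1   33.3] 0.85 s 3.552657884732489
side gauge_pointer [475.9 -99.7  34. ] 0.89 s 33.040382334979974
side lock_top [ 510.8 -107.2   78.6] 0.53 s 28.610657521185157
side gauge_left [ 508.6 -102.4   -0.8] 0.7 s 33.20064943798069
side red_tab [480.  -92.4  11.6] 0.5 s 40.66994217631512
side rail_middle [ 506.4 -138.1   28.4] 0.55 s -2.5552439179394715
side orange 51 [337.6 234.6] [ 507.3 -100.7   75. ] 34.79169068296106
[ 511.1 -136.7   58.3] s -0.775967583276723 [0.3 0.6 0.6]
```

```bash
for i in 1 2 3; do :; done
python3 -m crank '[{"ax":0,"ay":0,"az":0,"x":0,"y":-0.002,"z":0,"gripper":-1}]'|sed -n 2,4p
python3 -m crank '[{"ax":0,"ay":0,"az":0,"x":0,"y":-0.0015,"z":0,"gripper":-1}]'|sed -n '2p;4p'
python3 -m crank '[{"ax":0,"ay":0,"az":0,"x":0,"y":-0.0015,"z":0,"gripper":-1}]'|sed -n '2p;4p'
python3 -m crank '[{"ax":0,"ay":0,"az":0,"x":0,"y":-0.001,"z":0,"gripper":-1}]'|sed -n '2p;4p'
python3 g.py
```

```text
tcp_pos: [511.2, -134.9, 58.2]
orientation: [0.0, 0.999, -0.044, -0.0]
ft_force: [-0.1, -3.3, -1.0]
tcp_pos: [511.3, -133.7, 58.3]
ft_force: [-0.3, -3.2, 0.6]
tcp_pos: [511.5, -131.8, 58.3]
ft_force: [-0.8, -0.8, 0.3]
tcp_pos: [511.6, -130.4, 58.3]
ft_force: [-0.5, -0.8, 0.4]
top gauge_pointer [ 480.3 -100.    36.8] 0.77 s 33.12500919364215
top lock_top [481.8 -51.8   9.9] 0.31 s 81.27232725578578
top gauge_left [ 508.8 -101.3   -2.9] 0.54 s 34.313894754431146
top red_tab [477.7 -91.5  15.1] 0.49 s 41.36605919627808
side gauge_pointer [477.8 -94.1  35. ] 0.95 s 38.784668555514315
side lock_top [ 509.5 -101.    76.3] 0.56 s 34.673762183782024
side gauge_left [508.7 -96.1  -2.2] 0.81 s 39.48539161023346
side red_tab [482.1 -94.   13.3] 0.41 s 39.25905771913841
side rail_middle [ 508.6 -139.7   30.1] 0.63 s -3.9574128008414067
side orange 50 [336.4 236. ] [507.6 -95.3  75. ] 40.16841720406693
[ 511.6 -130.7   58.3] s 5.275480189817308 [-0.6  0.1 -0.6]
```

```bash

python3 -m crank '[{"ax":0,"ay":0,"az":0,"x":0,"y":-0.001,"z":0,"gripper":-1}]'|sed -n '2p;4p'
python3 -m crank '[{"ax":0,"ay":0,"az":0,"x":0,"y":-0.001,"z":0,"gripper":-1}]'|sed -n '2p;4p'
python3 g.py
```

```text
tcp_pos: [511.7, -129.8, 58.3]
ft_force: [0.2, -0.4, 0.1]
tcp_pos: [511.8, -128.7, 58.2]
ft_force: [-0.0, -0.4, -0.5]
top gauge_pointer [478.4 -96.3  35.7] 0.68 s 36.64533366536106
top lock_top [ 508.5 -100.    75.8] 0.38 s 35.58280113912611
top gauge_left [504.6 -96.3  -2.9] 0.54 s 38.92881412534971
top red_tab [477.9 -92.9  17.2] 0.47 s 39.98881776749916
side gauge_pointer [478.9 -92.9  37.8] 0.92 s 40.07597351024682
side lock_top [508.6 -97.7  74.4] 0.42 s 37.88276451901189
side gauge_left [506.6 -90.6  -1.7] 0.89 s 44.781435389967974
side red_tab [482.  -92.8  14.9] 0.55 s 40.44577578257374
side rail_middle [ 508.4 -136.8   29.9] 0.66 s -1.085879324924903
side orange 47 [335.9 236.4] [507.9 -93.6  75. ] 41.909103715360864
[ 511.8 -128.7   58.3] s 7.265942184231621 [-0.7  0.5 -0.2]
```

```bash
python3 -c "
import cv2
b=cv2.imread('pics/last_side.png')[190:290,270:400];cv2.imwrite('pics/d.png',cv2.resize(b,(780,600),interpolation=2))"
```

```text
(no output)
```

View pics/d.png

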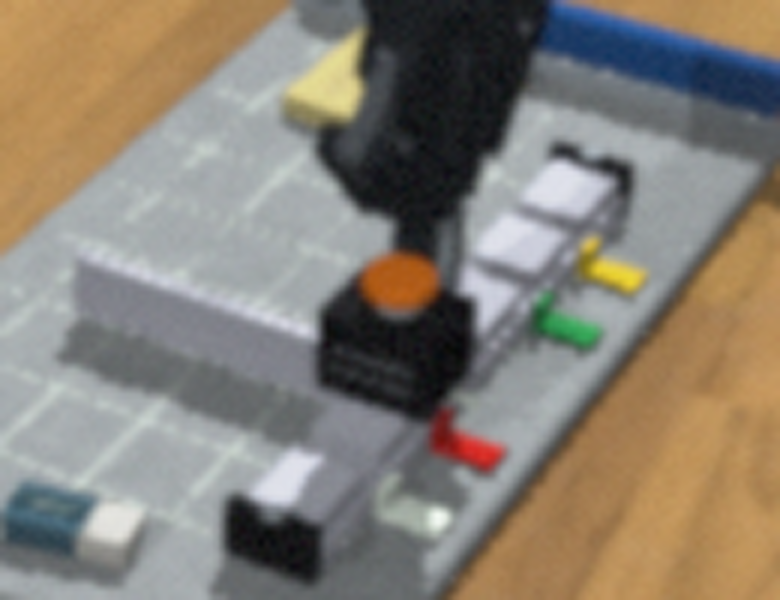

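```bash

python3 -m crank '[{"ax":0,"ay":0,"az":0,"x":0,"y":-0.001,"z":0,"gripper":-1}]'|sed -n '2p;4p'
python3 -m crank '[{"ax":0,"ay":0,"az":0,"x":0,"y":-0.001,"z":0,"gripper":-1}]'|sed -n '2p;4p'
python3 -c "
from h import *
p=env.read_camera('side')
hsv=cv2.cvtColor(p['frame'],cv2.COLOR_BGR2HSV);m=cv2.inRange(hsv,(5,170,170),(16,255,255))[215:260,315:365];y,x=np.nonzero(m);print(len(x),x.mean()+315,y.mean()+215,env.sense()['ft_force'])"
```

```text
tcp_pos: [511.8, -127.8, 58.3]
ft_force: [-0.2, -0.8, 0.3]
tcp_pos: [511.9, -127.0, 58.3]
ft_force: [0.4, -2.5, -0.5]
49 335.51020408163265 236.51020408163265 [-0.50232313 -0.80674466 -0.20930131]
```

```bash

python3 -m crank '[{"ax":0,"ay":0,"az":0,"x":0,"y":-0.001,"z":0,"gripper":-1},{"ax":0,"ay":0,"az":0,"x":0,"y":0,"z":0,"gripper":-1}]'|sed -n '2p;4p'
python3 -m crank '[{"ax":0,"ay":0,"az":0,"x":0,"y":-0.001,"z":0,"gripper":-1},{"ax":0,"ay":0,"az":0,"x":0,"y":0,"z":0,"gripper":-1}]'|sed -n '2p;4p'
python3 -c "
from h import *
p=env.read_camera('side')
hsv=cv2.cvtColor(p['frame'],cv2.COLOR_BGR2HSV);m=cv2.inRange(hsv,(5,170,170),(16,255,255))[215:260,315:365];y,x=np.nonzero(m);print(len(x),x.mean()+315,y.mean()+215,env.sense()['ft_force'])"
```

```text
tcp_pos: [511.9, -126.3, 58.3]
ft_force: [-0.7, -3.9, -0.5]
tcp_pos: [512.0, -125.7, 58.3]
ft_force: [-0.7, -6.4, -0.2]
51 335.4117647058824 237.01960784313727 [-1.00665151 -6.48899733  0.17204382]
```

```bash

python3 -m crank '[{"ax":0,"ay":0,"az":0,"x":0,"y":0.01,"z":0,"gripper":-1},{"ax":0,"ay":0,"az":0,"x":0,"y":0.02,"z":0,"gripper":-1},{"ax":0,"ay":0,"az":0,"x":0,"y":0.02,"z":0,"gripper":-1},{"ax":0,"ay":0,"az":0,"x":0,"y":0.02,"z":-0.03,"gripper":-1},{"ax":0,"ay":0,"az":0,"x":0,"y":0,"z":-0.03,"gripper":-1},{"ax":0,"ay":0,"az":0,"x":0,"y":0,"z":0,"gripper":-1}]'; python3 g.py; python3 -c "
import cv2
b=cv2.imread('pics/last_top.png')[235:305,290:450];cv2.imwrite('pics/e.png',cv2.resize(b,(800,350),interpolation=2))"
```

```text
time_s: 11.95
tcp_pos: [507.0, -195.0, 120.1]
orientation: [0.0, 0.999, -0.044, 0.002]
ft_force: [0.6, 0.5, -0.3]
gripper_width: 0.1
grasp_force: 0.0
top gauge_pointer [479.1 -96.4  36.8] 0.87 s 36.60672321547524
top lock_top [508.  -95.5  75.9] 0.72 s 40.022099409165136
top gauge_left [ 506.1 -100.7   -1.3] 0.85 s 34.67629106786751
top red_tab [ 586.1 -294.2   13.1] 0.5 s -151.11492359307258
top rail_middle [ 509.1 -129.    32.2] 0.79 s 6.745448340114089
side gauge_pointer [480.5 -91.   34.6] 0.66 s 42.108192625017395
side lock_top [510.3 -99.5  77.7] 0.61 s 36.23777882511777
side gauge_left [507.2 -91.8  -1.6] 0.66 s 43.63829519790647
side red_tab [483.8 -91.2  11.9] 0.4 s 42.19656763646631
side rail_middle [ 466.2 -210.3   14.9] 0.15 s -77.98416197861937
side orange 64 [335.3 236.4] [509. -93.  75.] 42.625679868227124
[ 505.9 -194.4  118. ] s -58.65803000180365 [-0.2  0.5  0.1]
```

View pics/e.png

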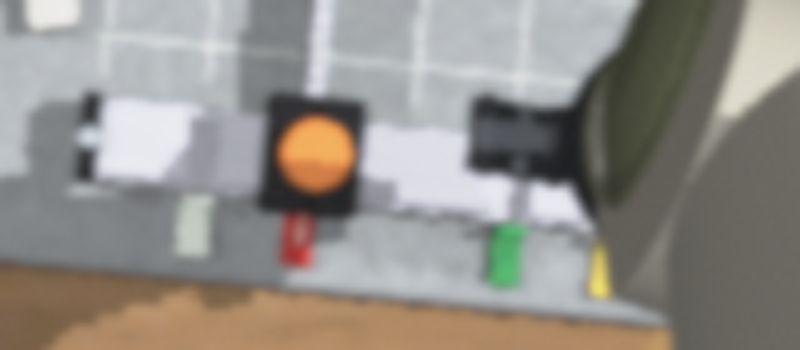

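```bash

python3 -m crank '[{"ax":0,"ay":0,"az":0,"x":-0.0015,"y":-0.03,"z":0,"gripper":-1},{"ax":0,"ay":0,"az":0,"x":-0.0015,"y":-0.03,"z":0,"gripper":-1},{"ax":0,"ay":0,"az":0,"x":-0.0016,"y":-0.03,"z":0,"gripper":-1},{"ax":0,"ay":0,"az":0,"x":-0.001,"y":-0.0084,"z":0.01,"gripper":-1},{"ax":0,"ay":0,"az":0,"x":0,"y":0,"z":0.01,"gripper":-1},{"ax":0,"ay":0,"az":0,"x":0,"y":0,"z":0,"gripper":-1}]'; python3 - <<'E'
from h import *
p=env.read_camera("side");cv2.imwrite("pics/f.png",cv2.resize(p["frame"][180:280,270:400],(780,600),interpolation=2))
s=env.sense();print(s["tcp_pos"],s["ft_force"],proj(p,s["tcp_pos"]-np.array([0,0,11])),proj(p,[509.5,-95.7,76]))
E
```

```text
time_s: 13.3
tcp_pos: [508.4, -97.1, 97.2]
orientation: [0.0, 0.999, -0.044, -0.001]
ft_force: [-0.1, -0.6, -0.1]
gripper_width: -0.4
grasp_force: 0.0
[508.59954137 -97.24105135  97.61379966] [ 0.03477982 -0.52560274  0.23168413] [[336.57758007 230.50739941]] [[335.61335985 235.20702819]]
```

View pics/f.png

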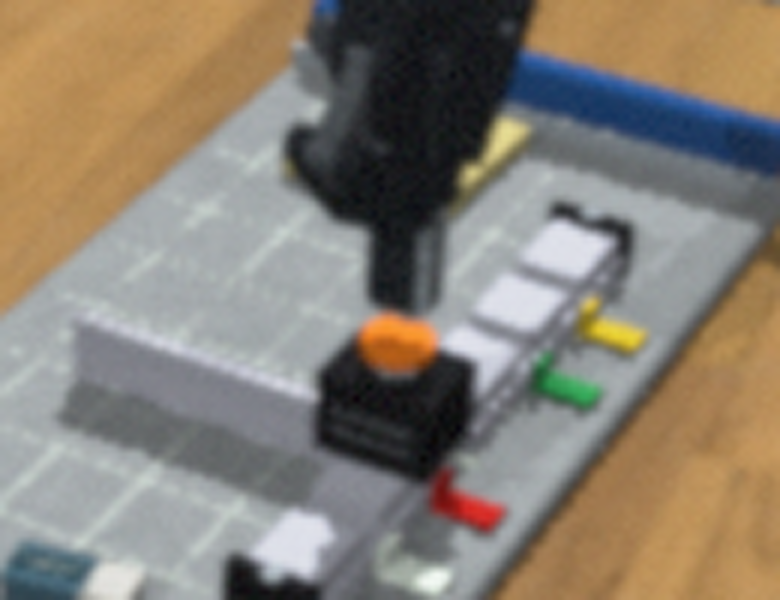

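```bash

python3 -m crank '[{"ax":0,"ay":0,"az":0,"x":0.001,"y":-0.0015,"z":0.005,"gripper":-1},{"ax":0,"ay":0,"az":0,"x":0,"y":0,"z":0.004,"gripper":-1},{"ax":0,"ay":0,"az":0,"x":0,"y":0,"z":0.002,"gripper":-1},{"ax":0,"ay":0,"az":0,"x":0,"y":0,"z":0.0,"gripper":-1}]'|sed -n '2p;4p'
python3 -m crank '[{"ax":0,"ay":0,"az":0,"x":0,"y":0,"z":0.002,"gripper":-1},{"ax":0,"ay":0,"az":0,"x":0,"y":0,"z":0.001,"gripper":-1}]'|sed -n '2p;4p'
python3 -m crank '[{"ax":0,"ay":0,"az":0,"x":0,"y":0,"z":0.001,"gripper":-1},{"ax":0,"ay":0,"az":0,"x":0,"y":0,"z":0.001,"gripper":-1}]'|sed -n '2p;4p'
```

```text
tcp_pos: [510.1, -94.6, 87.1]
ft_force: [0.7, -1.2, 0.3]
tcp_pos: [510.2, -94.6, 84.4]
ft_force: [-0.5, -0.2, 3.1]
tcp_pos: [510.2, -94.6, 82.3]
ft_force: [-0.5, -0.3, 3.4]
```

```bash

python3 -m crank '[{"ax":0,"ay":0,"az":0,"x":0,"y":0,"z":0.001,"gripper":-1},{"ax":0,"ay":0,"az":0,"x":0,"y":0,"z":0.001,"gripper":-1}]'|sed -n '2p;4p'
python3 -m crank '[{"ax":0,"ay":0,"az":0,"x":0,"y":0,"z":0.001,"gripper":-1},{"ax":0,"ay":0,"az":0,"x":0,"y":0,"z":0.0,"gripper":-1}]'|sed -n '2p;4p'
python3 -m crank '[{"ax":0,"ay":0,"az":0,"x":0,"y":0,"z":0.001,"gripper":-1},{"ax":0,"ay":0,"az":0,"x":0,"y":0,"z":0.0,"gripper":-1}]'|sed -n '2p;4p'
```

```text
tcp_pos: [510.2, -94.6, 80.2]
ft_force: [-0.4, -1.0, 3.2]
tcp_pos: [510.3, -94.6, 79.9]
ft_force: [-2.4, -0.3, 13.8]
tcp_pos: [510.5, -94.7, 79.7]
ft_force: [-4.4, -0.1, 25.4]
```

```bash

python3 -m crank '[{"ax":0,"ay":0,"az":0,"x":0,"y":0,"z":-0.003,"gripper":-1},{"ax":0,"ay":0,"az":0,"x":0,"y":0,"z":-0.02,"gripper":-1},{"ax":0,"ay":0,"az":0,"x":0,"y":0,"z":-0.05,"gripper":-1},{"ax":0,"ay":0,"az":0,"x":0,"y":0,"z":-0.05,"gripper":-1},{"ax":0,"ay":0,"az":0,"x":0,"y":0,"z":0,"gripper":-1}]'; python3 - <<'E'
from h import *
p=env.read_camera("side");cv2.imwrite("pics/g.png",cv2.resize(p["frame"][200:300,270:400],(780,600),interpolation=2))
E
```

```text
time_s: 15.72
tcp_pos: [511.8, -94.7, 204.4]
orientation: [0.0, 0.999, -0.044, 0.003]
ft_force: [0.1, -1.0, -0.8]
gripper_width: -0.3
grasp_force: 0.0
```

View pics/g.png

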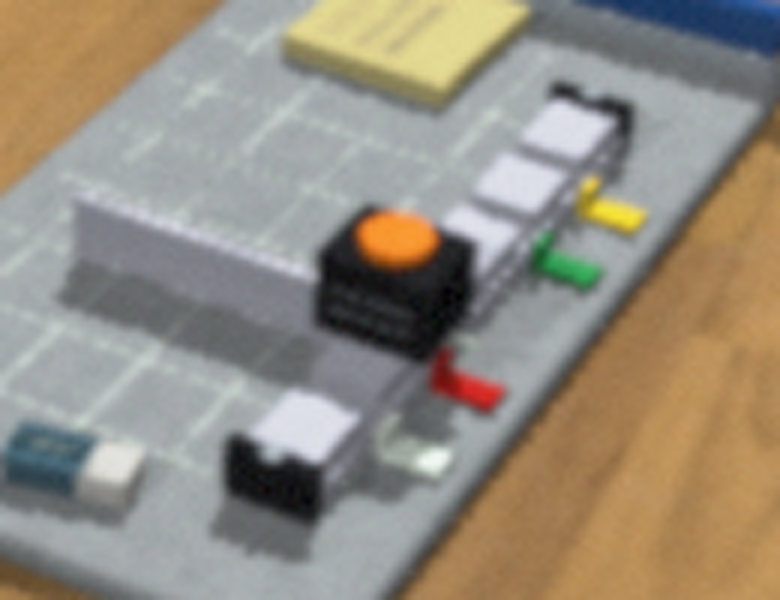

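The picture shows the gauge in the notch at the red tab (tab at about 470,385). The button (398,238) is down with its stem hidden, and the pad and eraser have not moved.

```bash
python3 -c "
from plant import env
print(env.job_done())"
```

```text
the job is handed in; nothing more can be done
None
```

The gauge is in the notch at the red tab and the lock button is pressed fully down, handed in at about 16 s; the pad and eraser looked unmoved, and the arm stayed well clear of the cream pot, though I didn't check it again afterwards.

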